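# Drive the plug out of the pastry-filler head

### The job

Take the slim ejector rod out of its holder, feel for the small hole in the guide plate on top of the filler head and push the rod steadily down through it until the white plug drops out below into the drip tray. Then draw the rod out and put it back fully home and upright in its own holder. Work gently: do not press hard on the head or ram the plug, do not touch the plug with the fingers, and leave the other things round about where they are.

Things in the scene. Friction and masses are not known exactly. Their poses are not given: they have to be found in the camera images.
- stand: Fixed steel drip tray 118 mm (own x) by 170 mm (own y), 16 mm high, floor 4 mm thick, carrying on two dark rails the filler head, an aluminium block 100 mm (own x) by 80 mm (own y), its underside 46 mm and its top 112 mm above the table. Origin: centre of its underside, on the table, z up. Pressing more than 25 N with the rod on any of this, or 25 N on the plug, is too hard.
- head_top (a point): Centre of the filler head's top, 112 mm above the table. Set flush in it, between two side lips, is a grey plastic guide plate 79 mm (stand x) by 70 mm (stand y), 15 mm thick, on a rubber mount (sinks 1 mm per 5 N), clamped somewhere along its channel. Its plain 15 mm middle hole lies on the stand's own y axis through this point, up to 10 mm to EITHER side; how far is not measured.
- head_foot (a point): Centre of the head's underside, 46 mm above the table. Under the guide plate the head has an upright 42 mm bore, open underneath, that holds the plug on four spring ball catches. Driving it out slowly (10 mm/s) takes about 6 to 16 N, faster takes more. The rod meets the plug 16 mm below the head's top; with the rod's tip 49 to 56 mm below the top the plug falls free.
- plug_mid (a point): Middle of the white plastic plug, 40 mm in diameter and 36 mm high, foot tapered. It starts seated in the head's bore, hidden from above by the guide plate (middle 78 mm above the table, on the head's axis, not the guide hole's). In the drip tray its middle is 20 to 28 mm above the table.
- rod_grip (a point): Middle of the grip of the slim ejector rod (z along the rod, upwards). Steel shank 12 mm in diameter, 70 mm long, tip nearly square-edged; above it a collar 32 mm wide, 6 mm thick; then a black round grip 22 mm in diameter, 50 mm long. This point is 104 mm above the tip, 28 mm above the collar's top, 22 mm below the grip's end. 0.11 to 0.23 kg. It starts upright in its holder.
- rod_tip (a point): Centre of the flat lower end of the slim rod's shank.
- rod_rest (a point): Centre of the mouth of the slim rod's holder, a fixed white plastic block 60 mm square and 75 mm high with a 17 mm upright hole right through (2 mm chamfer). The point is on the hole's axis at the block's top face. Fully home, the rod's collar lies on this face, with the rod's tip 70 mm below it.
- thick_grip (a point): Middle of the grip of the other, stout rod: black grip 35 mm in diameter, collar 51 mm, shank 20 mm (too thick for the hole), lengths as the slim rod's; it stands in its own holder block like the slim rod's, with a 25 mm hole. Leave alone. The two holders may be either way round.
- nozzle_mid (a point): Middle of a small steel piping nozzle (cone 28 mm wide, 42 mm high) standing on the table. Leave alone.
- jar_mid (a point): Middle of a glass jar 64 mm wide, 110 mm high. Leave alone.
- cup_mid (a point): Middle of a white mug 76 mm wide, 85 mm high. Leave alone.
- bowl_mid (a point): Middle of a steel bowl 140 mm wide, 55 mm high. Leave alone.

How it is judged:
By the outcome, as a careful person would: the job done as asked, in the order asked, and still so for the second after the job is handed in, with the robot touching nothing.
It also fails if it takes over 72 s, if anything falls off the work surface, if the arm or the gripper's body presses on something with over 40 N, if the wrist force passes 120 N, or if a joint passes its speed limit or range.

### The arm

A 6-joint arm with a two-finger parallel gripper is mounted at the origin on the work surface. World frame = base frame: x ahead of the robot, y to its left, z up, the work surface at z = 0. Lengths are in mm, angles in rad, forces in N, time in s.
With the tool pointing down it reaches from about 275 to 975 mm from the base axis. Payload 8.4 kg.
Tool frame: the origin (TCP) lies midway between the tips of the shut fingers; the grasp point (between the pads) lies 19 mm behind it; z points along the fingers, x is the direction in which the jaws open and shut, and the axes are right-handed (so a half turn about z gives the same grasp; the last joint's range is limited). The gripper opens to 92 mm and grips with 3 to 60 N. Pads are 20 mm wide; open, the fingers measure 128 mm over their backs; the gripper's body (75 mm by 189 mm) begins 69 mm behind the grasp point.
Start: joints at [1.263, 0.353, 1.633, -0, 1.155, -0.002], TCP at [188.159, 596.007, 193.283] pointing down, gripper open.
Joint ranges: [-2.63, 2.63], [-0.92, 2.1], [0.06, 2.66], [-1.3, 4.44], [0, 2.69], [-3.02, 3.02]. Speed limits (rad/s): [2.22, 2.22, 2.79, 3.14, 3.14, 3.14].

### API

Orientations are given as a unit quaternion [x, y, z, w].
In Python, from workcell import ctrl gives the robot as it stands. The module is installed in compiled form; this text tells all that it offers.
- The arm moves only by the tool carry_out, never from a script. Its argument "plan" is a list of rows, each an object with "turn": the turn, a rotation vector about the tool's x, y, z in rad, a list of three; "dp": the shift along the tool's x, y, z in mm, a list of three; "grip": the opening, from -1 (shut) to 1 (fully open). A call has 1 to 5 rows; each row shifts and turns the pose as measured when the row begins, along the tool's axes as they then stand; what a row does not reach is not made up. A row lasts 1/12 s, in which the tool goes at most 41.7 mm and 7.16 degrees, less where a joint would pass 70% of its speed; a pose out of reach is approached as far as the arm can. A call with a gripper value outside its range is refused whole. The fingers move at their own pace and stop on an object; the grip force is fixed at half the most. Time passes only in rows, so rows that do not move let the fingers close. It gives the time, the measured TCP pose, the force and the opening at its end, in the units of the state.
- ctrl.read_state(): the state, without advancing time (a new reading comes with each control period).
- ctrl.grab_frame(name): name is "scene" or "top"; returns a dict with "pixels" (420x560x3 uint8, blue, green, red), "mtx" (3x3 intrinsics, pixels), "pose" (4x4, takes a point from camera to world coordinates). Camera axes: x right, y down, z forward; pixel columns grow to the right and rows downward; lengths in mm; the calibration is good to about 2 mm. A picture is of the moment at which its call begins. There is no depth.
- ctrl.close_job(): hands the job in, once; it reports no verdict.
The state is a dict: "clock": time; "joint_pos": joint angles; "joint_velocities": joint speeds; "tau": joint torques, N m; "tcp_pos": TCP position; "eef_rot": TCP orientation; "force": force on the tool from outside, world axes, zero at the start; "wrist_torque": the same for the moment, N m; "grip_width": opening from 0.0 (shut) to 1.0 (fully open).
Only numpy, scipy, OpenCV 4.12 (cv2) and the standard library are available. Lean on these libraries where they do the work, as an engineer would, in place of code of your own. Each camera call takes 0.05 s, during which the arm holds its last target. There are 200 camera calls.

## Working session

There is one attempt and no reset: what is moved stays moved. The work goes in short steps, Python scripts to look and compute and a tool call to move; the robot and the scene stay as the last step left them, time stands still between calls to the robot, and variables do not carry over. Pictures are saved under pics/ and viewed, about 8 in all and at most 12, crops included, and the job is handed in when it is done.

Besides the shell and the picture viewer there is one more tool, called after ">>>" as name([rows], argument=value, ...), one row to a line, values as JSON. carry_out: Moves the arm, as the interface text tells. Its arguments: {"type":"object","properties":{"plan":{"type":"array"}},"required":["plan"]}

```bash
mkdir -p pics
python3 - <<'E'
from workcell import ctrl
import cv2,numpy as np
s=ctrl.read_state(); print({k:np.round(v,3).tolist() for k,v in s.items()})
for n in("scene","top"):
    f=ctrl.grab_frame(n); cv2.imwrite(f"pics/{n}0.png",f["pixels"]); print(n,np.round(f["mtx"],1).tolist(),np.round(f["pose"],3).tolist())
a=cv2.imread("pics/scene0.png");b=cv2.imread("pics/top0.png")
E
```

```text
{'clock': 0.0, 'joint_pos': [1.263, 0.354, 1.634, -0.0, 1.155, -0.002], 'joint_velocities': [-0.001, 0.0, 0.001, -0.001, 0.0, 0.0], 'tau': [-0.001, -59.385, -33.422, 0.07, 0.023, -0.0], 'tcp_pos': [187.996, 595.503, 192.557], 'eef_rot': [0.807, 0.591, -0.001, 0.0], 'force': [-0.208, 0.138, 0.504], 'wrist_torque': [0.024, -0.026, 0.013], 'grip_width': 0.997}
scene [[407.2, 0.0, 276.7], [0.0, 407.2, 206.6], [0.0, 0.0, 1.0]] [[0.846, 0.329, -0.421, 1000.343], [0.534, -0.499, 0.683, -681.168], [0.014, -0.802, -0.598, 703.574], [0.0, 0.0, 0.0, 1.0]]
top [[423.8, 0.0, 271.8], [0.0, 423.8, 201.5], [0.0, 0.0, 1.0]] [[-0.001, -0.981, 0.194, 336.705], [-1.0, 0.003, 0.014, -9.695], [-0.014, -0.194, -0.981, 1250.412], [0.0, 0.0, 0.0, 1.0]]
```

View pics/scene0.png

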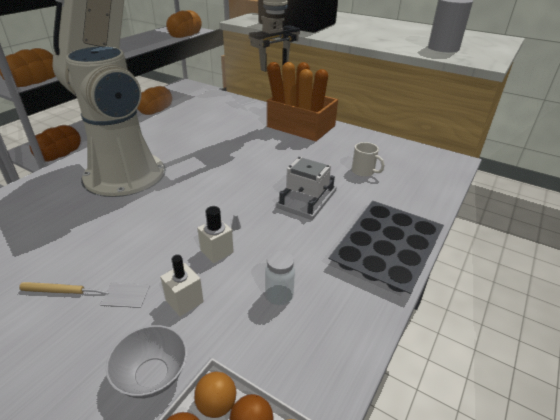

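View pics/top0.png

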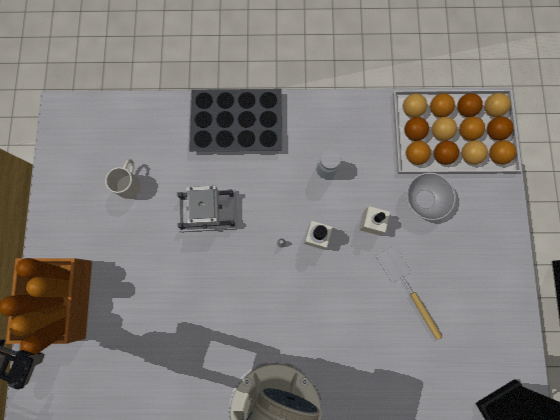

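The scene view shows the head at about (308,180), the stout rod at (215,230), the slim rod at (180,285) and the jar at (280,278). The top view shows the head at (203,205) with the hole visible, the stout rod at (319,234), the slim rod at (376,219) and the nozzle at (282,243). Next I'll enlarge the regions that matter.

Run:
```python
import cv2,numpy as np
a=cv2.imread("pics/scene0.png");b=cv2.imread("pics/top0.png")
r=lambda im,x,y,w,h:cv2.resize(im[y:y+h,x:x+w],(400,300),interpolation=cv2.INTER_CUBIC)
o=np.vstack([np.hstack([r(b,165,165,80,60+15),r(b,345,190,60,45)]),np.hstack([r(a,270,150,80,60+15),r(a,140,245,100,75)])])
cv2.imwrite("pics/crop0.png",o)
```

```text
(no output)
```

View pics/crop0.png

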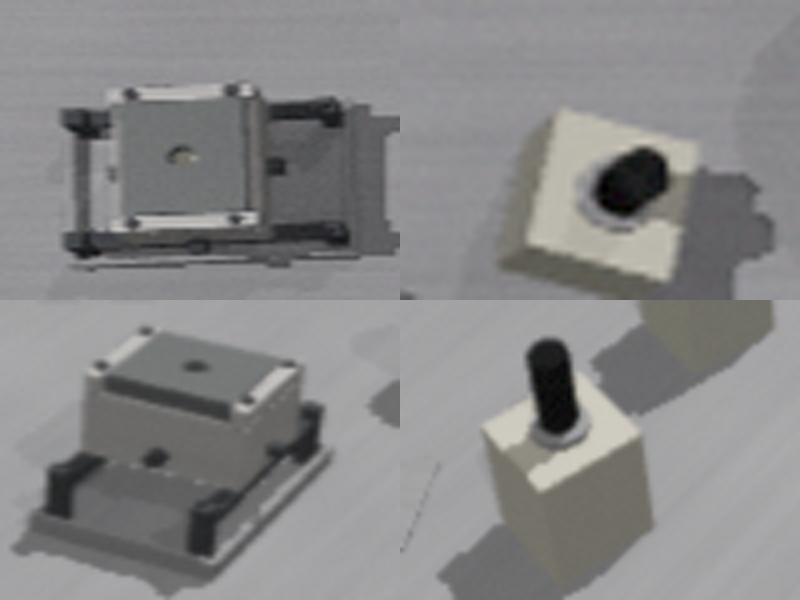

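Crops, top view: the guide hole is at about (201.6,204), and the white lips lie along image rows (stand x is about world x). The slim rod's holder top is centred near (376,219). In the scene view the hole is at about (309,166.5) and the slim grip's end at about (177,258).

```bash
cat > h.py <<'E'
import cv2,numpy as np
from workcell import ctrl
def ray(f,p):
    d=f["pose"][:3,:3]@np.linalg.inv(f["mtx"])@[p[0],p[1],1.]; return f["pose"][:3,3],d/np.linalg.norm(d)
def plane(f,p,z):
    c,d=ray(f,p); return c+d*(z-c[2])/d[2]
def tri(f,p,g,q):
    a,b=ray(f,p);c,d=ray(g,q); st=np.linalg.lstsq(np.c_[b,-d],c-a,rcond=None)[0]
    u,v=a+b*st[0],c+d*st[1]; return (u+v)/2,np.linalg.norm(u-v)
def blobs(m,box,amin=6):
    x,y,w,h=box; n,l,s,c=cv2.connectedComponentsWithStats(m[y:y+h,x:x+w].astype(np.uint8))
    return [(l==i,s[i],c[i]+[x,y]) for i in range(1,n) if s[i][4]>=amin]
E
python3 - <<'E'
from h import *
S=ctrl.grab_frame("scene");T=ctrl.grab_frame("top")
gs=cv2.cvtColor(S["pixels"],6).astype(float);gt=cv2.cvtColor(T["pixels"],6).astype(float)
np.set_printoptions(linewidth=220,precision=1,suppress=True)
print("top hole patch");print(gt[198:210,194:210].astype(int))
print("scene hole");print(gs[161:172,301:317].astype(int))
print('top b-r / lips'); 
for f,g,box,n in((T,gt,(180,178,45,50),'T'),(S,gs,(284,152,52,50),'S')):
    x,y,w,h=box
    m=g>np.percentile(g[y:y+h,x:x+w],90) if 0 else g>185
    for _,s,c in blobs(m,box): print(n,s,c,plane(f,c,112))
# holders: beige mask: r-b
for f,box,n in((T,(350,195,50,45),'T'),(S,(155,245,55,70),'S'),(T,(298,215,40,40),'T2'),(S,(190,200,50,65),'S2')):
    p=f["pixels"].astype(int); g=cv2.cvtColor(f["pixels"],6)
    dark=(g<45)
    for l,s,c in blobs(dark,box,15):
        ys,xs=np.nonzero(l); print(n,'dark',s,c)
    m=((p[...,2]-p[...,0])>8)&(g>175)
    for l,s,c in blobs(m,box,30):
        cs=cv2.findContours(l.astype(np.uint8),0,2)[0]; r=cv2.minAreaRect(np.vstack(cs))
        q=cv2.boxPoints(r)+box[:2]; hull=cv2.convexHull(np.vstack(cs)); 
        q=cv2.approxPolyN(hull,4)[0]+np.array(box[:2])
        W=np.array([plane(f,v,75)[:2] for v in q]); print(n,'beige',s,q.tolist(),W.tolist(),W.mean(0))
E
```

```text
top hole patch
[[117 113 111 112 114 118 113 113 112 113 113 111 113 112 113 114]
 [114 112 113 114 116 115 112 112 112 111 112 113 115 112 113 114]
 [115 115 117 112 114 114 113 115 115 113 115 113 113 116 115 115]
 [115 115 114 113 115 107  89  83  99 109 113 116 113 112 113 112]
 [116 114 113 114 109  79  46  67  67  98 113 115 111 114 114 112]
 [114 114 113 115  92  55  94 112 110 109 112 112 114 111 114 112]
 [112 115 116 116  83  84 107 114 113 149 136 114 114 111 113 116]
 [115 114 115 117  95  80 104 112 116 126 120 116 115 115 113 113]
 [115 114 115 114 111 113 115 111 114 113 114 114 112 115 115 113]
 [117 114 116 115 115 115 116 113 113 115 115 115 114 114 114 112]
 [118 115 115 116 114 116 117 114 113 115 116 115 112 117 113 115]
 [111 114 114 115 117 117 114 115 115 112 112 115 115 116 114 115]]
scene hole
[[118 119 119 120 117 119 119 120 121 120 121 125 127 135 139 149]
 [119 120 120 120 119 120 120 119 119 119 119 119 120 123 122 127]
 [119 118 119 119 120 120 119 119 120 120 120 120 121 120 118 120]
 [120 119 119 119 118 119 118 116 117 117 119 119 120 120 119 119]
 
[... 1618 characters left out ...]
.7094872778815, -302.83836700653995], [490.2991559005779, -274.3197438727769]] [ 496.8 -295. ]
T2 dark [ 16  11  13  14 139] [319.9 232.3]
T2 beige [11  6 15 12 37] [[323, 224], [308, 232], [311, 223], [313, 221]] [[505.04019396233014, -136.2768953619433], [482.6792713536138, -94.03452167235795], [507.9497499671621, -102.84808844810807], [513.5829926629069, -108.5428250282271]] [ 502.3 -110.4]
S2 dark [ 17   7  14  24 276] [213.2 218.3]
S2 beige [20 24 21 16 66] [[231, 229], [211, 239], [210, 238], [226, 224]] [[514.3668662087624, -99.75686315289647], [497.61491477560634, -154.04785961125992], [493.40777455802015, -152.5882862823073], [492.65319309919516, -91.30710386096973]] [ 499.5 -124.4]
```

Run:
```python
from h import *
np.set_printoptions(linewidth=200,precision=1,suppress=True)
S=ctrl.grab_frame("scene");T=ctrl.grab_frame("top")
def rep(n,f,q,z,o=.45):
    W=np.array([plane(f,np.array(v)-o,z)[:2] for v in q]); d=W-np.roll(W,-1,0)
    print(n,W.tolist(),"c",W.mean(0),"sides",np.linalg.norm(d,axis=1),np.arctan2(d[:,1],d[:,0])%(np.pi/2))
rep("hold T",T,[(369,206.2),(389.7,211.5),(385.5,232.3),(364.2,226.8)],75)
rep("hold S",S,[(161.75,276.75),(184.5,262.5),(200,277.5),(175.5,293)],75)
rep("head T",T,[(186.6,187.5),(215.6,185.75),(216.6,222),(187,223)],112)
rep("head S",S,[(287,168.75),(300,157),(330.4,166.25),(316.4,178.75)],112)
gs=255-cv2.cvtColor(S["pixels"],6).astype(float)
p=np.clip(gs[161:171,303:315]-140,0,None);yy,xx=np.mgrid[161:171,303:315]
hs=np.array([(p*xx).sum(),(p*yy).sum()])/p.sum(); ht=np.array([201.05,203.1])
print("hole",hs,plane(S,hs,112),plane(T,ht,112),tri(S,hs,T,ht))
# slim grip end disc: z=75+6+50=131 ; side midpoints
for n,f,q in(("T",T,[(443-200-0,0)]),):pass
tT=(345+(650-400)/6.667-.5,190+167/6.667-.5); tS=(140+148/4-.5,245+48/4-.5)
print("gripend",plane(T,tT,131),plane(S,tS,131),tri(T,tT,S,tS))
```

```text
hold T [[556.4852745187627, -265.44521492478276], [541.1773552067505, -322.6288017703287], [482.58620708196975, -307.82573064233094], [498.13230184155634, -249.49256602060692]] c [ 519.6 -286.3] sides [59.2 60.4 60.4 60.5] [1.3 1.3 1.3 1.3]
hold S [[486.5924089553763, -301.9809740897911], [497.34857302680115, -244.71590264339238], [554.7423627078169, -260.19670221438764], [541.5942695761896, -319.0403538032266]] c [ 520.1 -281.5] sides [58.3 59.4 60.3 57.6] [1.4 1.3 1.4 1.3]
head T [[603.8200154361839, 243.04887902909616], [608.4711617763328, 162.81971807072736], [507.2313283034157, 157.5268750610526], [504.7056725041784, 238.11899442747986]] c [556.1 200.4] sides [ 80.4 101.4  80.6  99.2] [0.1 0.1 0.  0. ]
head S [[511.74286115851936, 160.20191464933123], [509.39857568647756, 237.34939749998205], [606.7256249777416, 239.51978370537915], [604.2335199315984, 159.92381710635323]] c [558.  199.2] sides [77.2 97.4 79.6 92.5] [0.  0.  1.5 1.6]
hole [308.7 166.2] [557.7 204.3 112. ] [558.5 200.3 112. ] (array([558.8, 200.4, 114.1]), np.float64(1.6847026061988972))
gripend [ 522.  -287.9  131. ] [ 518.7 -280.1  131. ] (array([ 522.2, -285.2,  136.7]), np.float64(3.421507786610378))
```

```bash
cat >> h.py <<'E'
from scipy.spatial.transform import Rotation as R
def delta(target,yaw=0.,quiet=False):
    """remaining shift and turn in tool axes to a tool-down pose whose x is at yaw"""
    s=ctrl.read_state(); Rc=R.from_quat(s["eef_rot"]); Rt=R.from_euler("z",yaw)*R.from_euler("x",np.pi)
    dp=Rc.inv().apply(np.array(target)-s["tcp_pos"]); tv=(Rc.inv()*Rt).as_rotvec()
    print("t%.2f"%s["clock"],"tcp",np.round(s["tcp_pos"],1),"F",np.round(s["force"],1),"M",np.round(s["wrist_torque"],2),"w%.3f"%s["grip_width"],"dp",np.round(dp,1),"turn",np.round(tv,3))
E
python3 - <<'E'
from h import *
delta([520,-284,193])
for k in range(11):
    y=1.265-.115*k; c,s=np.cos(y),np.sin(y); w=np.array([13.4,-35.6]); print(np.round([w@[c,s],w@[s,-c]],0),end=' ')
E
```

```text
t0.30 tcp [188.1 595.9 193. ] F [-0.5 -0.7 -0.4] M [0.03 0.06 0.03] w1.005 dp [-7.391e+02  5.814e+02  3.000e-01] turn [0.    0.    1.265]
[-30.  23.] [-27.  27.] [-24.  30.] [-20.  32.] [-16.  34.] [-12.  36.] [-8. 37.] [-4. 38.] [ 1. 38.] [ 5. 38.] [ 9. 37.]
```

>>> carry_out([
  {"turn":[0,0,0.115],"dp":[-30,23,0],"grip":1},
  {"turn":[0,0,0.115],"dp":[-27,27,0],"grip":1},
  {"turn":[0,0,0.115],"dp":[-24,30,0],"grip":1},
  {"turn":[0,0,0.115],"dp":[-20,32,0],"grip":1},
  {"turn":[0,0,0.115],"dp":[-16,34,0],"grip":1},
])

```text
clock: 0.72
tcp_pos: [253.6, 418.3, 191.3]
eef_rot: [0.943, 0.332, 0.0, -0.001]
force: [0.1, -0.2, 0.4]
grip_width: 0.998
```

>>> carry_out([
  {"turn":[0,0,0.115],"dp":[-12,36,0],"grip":1},
  {"turn":[0,0,0.115],"dp":[-8,37,0],"grip":1},
  {"turn":[0,0,0.115],"dp":[-4,38,0],"grip":1},
  {"turn":[0,0,0.115],"dp":[1,38,0],"grip":1},
  {"turn":[0,0,0.115],"dp":[5,38,0],"grip":1},
])

```text
clock: 1.13
tcp_pos: [317.7, 230.4, 191.1]
eef_rot: [0.999, 0.037, 0.001, -0.002]
force: [1.1, -0.2, -0.6]
grip_width: 0.999
```

```bash
python3 -c "
from h import *
delta([520,-284,193])"
```

```text
t1.13 tcp [317.7 230.4 191.1] F [ 1.1 -0.2 -0.6] M [-0.09  0.04 -0.01] w0.999 dp [163.5 528.   -3.6] turn [-0.004 -0.002  0.074]
```

>>> carry_out([
  {"turn":[0,0,0.074],"dp":[13,37,0],"grip":1},
  {"turn":[0,0,0],"dp":[15,37,0],"grip":1},
  {"turn":[0,0,0],"dp":[15,37,0],"grip":1},
  {"turn":[0,0,0],"dp":[15,37,0],"grip":1},
  {"turn":[0,0,0],"dp":[15,37,0],"grip":1},
])

```text
clock: 1.55
tcp_pos: [393.1, 37.0, 192.2]
eef_rot: [1.0, -0.005, 0.003, -0.003]
force: [0.7, 0.7, 0.6]
grip_width: 1.003
```

>>> carry_out([
  {"turn":[0,0,0],"dp":[15,37,0],"grip":1},
  {"turn":[0,0,0],"dp":[15,37,0],"grip":1},
  {"turn":[0,0,0],"dp":[15,37,0],"grip":1},
  {"turn":[0,0,0],"dp":[15,37,0],"grip":1},
  {"turn":[0,0,0],"dp":[15,37,0],"grip":1},
])

```text
clock: 1.97
tcp_pos: [466.8, -158.1, 193.3]
eef_rot: [1.0, -0.006, 0.006, -0.003]
force: [1.8, 0.2, 0.3]
grip_width: 1.001
```

>>> carry_out([
  {"turn":[0,0,0],"dp":[15,37,0],"grip":1},
  {"turn":[0,0,0],"dp":[15,37,0],"grip":1},
  {"turn":[0,0,0],"dp":[10,30,0],"grip":1},
  {"turn":[0,0,0],"dp":[8,20,0],"grip":1},
  {"turn":[0,0,0],"dp":[0,0,0],"grip":1},
])

```text
clock: 2.38
tcp_pos: [515.9, -296.6, 193.1]
eef_rot: [1.0, -0.009, 0.007, -0.001]
force: [0.2, 0.0, 0.3]
grip_width: 0.998
```

```bash
python3 -c "
from h import *
delta([520,-284,90])
f=ctrl.grab_frame('top')['pixels'];g=ctrl.grab_frame('scene')['pixels']
cv2.imwrite('pics/a.png',np.hstack([cv2.resize(f[180:260,330:430],(400,320)),cv2.resize(g[210:290,130:230],(400,320))]))"
```

```text
t2.38 tcp [ 515.9 -296.6  193.1] F [0.2 0.  0.3] M [-0.04  0.08  0.  ] w0.998 dp [  2.4 -12.5 103.1] turn [-0.002 -0.014 -0.018]
```

View pics/a.png

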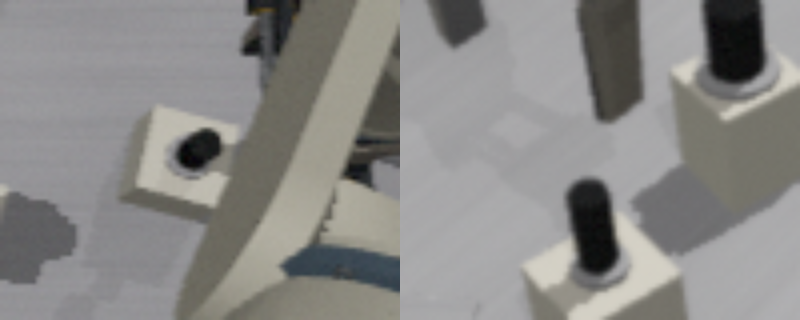

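The slim grip stands in its holder and the open fingers hang clear above it. I'll centre, then descend.

>>> carry_out([
  {"turn":[0,-0.014,-0.018],"dp":[3,-12.5,0],"grip":1},
  {"turn":[0,0,0],"dp":[0,0,5],"grip":1},
  {"turn":[0,0,0],"dp":[0,0,25],"grip":1},
  {"turn":[0,0,0],"dp":[0,0,25],"grip":1},
  {"turn":[0,0,0],"dp":[0,0,20],"grip":1},
])

```text
clock: 2.9
tcp_pos: [519.8, -273.5, 120.5]
eef_rot: [1.0, 0.004, 0.002, -0.001]
force: [0.4, 0.7, 0.5]
grip_width: 1.0
```

```bash
python3 -c "
from h import *
delta([520,-284,90])"
```

```text
t2.90 tcp [ 519.8 -273.5  120.5] F [0.4 0.7 0.5] M [-0.09  0.05  0.03] w1.000 dp [-0.  10.5 30.5] turn [-0.002 -0.004  0.009]
```

>>> carry_out([
  {"turn":[0,0,0],"dp":[0,7,10],"grip":1},
  {"turn":[0,0,0],"dp":[0,2,10],"grip":1},
  {"turn":[0,0,0],"dp":[0,0,5],"grip":1},
  {"turn":[0,0,0],"dp":[0,0,2],"grip":1},
])

```text
clock: 3.23
tcp_pos: [517.9, -277.3, 88.9]
eef_rot: [1.0, 0.007, -0.001, -0.002]
force: [-1.1, -0.3, -0.2]
grip_width: 0.997
```

```bash
python3 -c "
from h import *
delta([520,-284,90])
f=ctrl.grab_frame('top')['pixels'];g=ctrl.grab_frame('scene')['pixels']
cv2.imwrite('pics/b.png',np.hstack([cv2.resize(f[180:260,330:430],(400,320)),cv2.resize(g[230:310,130:230],(400,320))]))"
```

```text
t3.23 tcp [ 517.9 -277.3   88.9] F [-1.1 -0.3 -0.2] M [-0.1   0.04  0.03] w0.997 dp [ 2.   6.8 -1.2] turn [-0.005  0.001  0.015]
```

View pics/b.png

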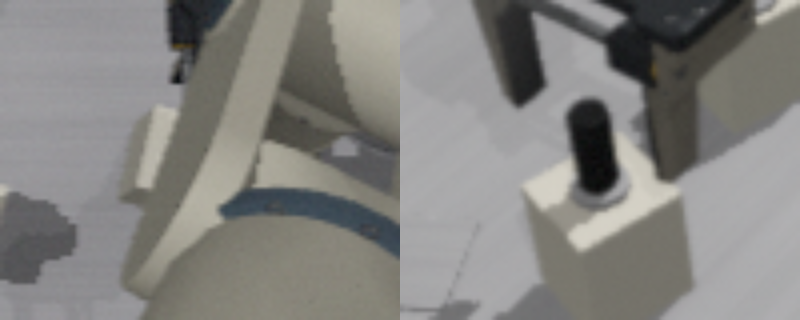

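```bash
python3 -c "
from h import *
for n in('scene','top'):
  f=ctrl.grab_frame(n)
  P=np.array([[518,-277,89],[472,-277,89],[564,-277,89],[520,-284,131],[520,-284,81],[520,-284,75]],float)
  q=(np.linalg.inv(f['pose'])@np.c_[P,np.ones(6)].T)[:3]; q=f['mtx']@q; print(n,np.round((q[:2]/q[2]).T,1).tolist())
"
```

```text
scene [[180.0, 270.2], [163.8, 261.7], [196.9, 279.2], [175.6, 257.9], [178.8, 275.4], [179.2, 277.4]]
top [[374.4, 218.5], [375.2, 235.1], [373.6, 202.2], [380.6, 215.3], [376.3, 218.2], [375.8, 218.6]]
```

The finger tips appear about 5 px higher than the TCP projects. That fits a linkage gripper, whose open tips retract. The grip lies between them. I'll centre and close.

>>> carry_out([
  {"turn":[-0.005,0,0.015],"dp":[2,6,-2],"grip":1},
  {"turn":[0,0,0],"dp":[0,0,0],"grip":1},
  {"turn":[0,0,0],"dp":[0,0,0],"grip":1},
])

```text
clock: 3.68
tcp_pos: [522.1, -285.5, 94.5]
eef_rot: [1.0, -0.001, 0.002, 0.002]
force: [0.1, 0.1, 0.3]
grip_width: 0.999
```

```bash
python3 -c "
from h import *
delta([520,-284,91])"
```

```text
t3.68 tcp [ 522.1 -285.5   94.5] F [0.1 0.1 0.3] M [-0.04  0.05 -0.04] w0.999 dp [-2.1 -1.5  3.5] turn [ 0.003 -0.004 -0.003]
```

>>> carry_out([
  {"turn":[0.003,-0.004,-0.003],"dp":[-2,-1.5,1.5],"grip":1},
  {"turn":[0,0,0],"dp":[0,0,0],"grip":-1},
  {"turn":[0,0,0],"dp":[0,0,0],"grip":-1},
  {"turn":[0,0,0],"dp":[0,0,0],"grip":-1},
  {"turn":[0,0,0],"dp":[0,0,0],"grip":-1},
])

```text
clock: 4.1
tcp_pos: [520.4, -284.4, 93.8]
eef_rot: [1.0, 0.0, 0.0, 0.0]
force: [-0.3, -0.2, 1.1]
grip_width: 0.736
```

>>> carry_out([
  {"turn":[0,0,0],"dp":[0,0,0],"grip":-1},
  {"turn":[0,0,0],"dp":[0,0,0],"grip":-1},
  {"turn":[0,0,0],"dp":[0,0,0],"grip":-1},
])

```text
clock: 4.35
tcp_pos: [520.2, -284.2, 93.7]
eef_rot: [1.0, 0.0, 0.0, 0.0]
force: [-0.8, 0.2, -0.0]
grip_width: 0.513
```

```bash
python3 -c "
from h import *
delta([520,-284,91])"
```

```text
t4.35 tcp [ 520.2 -284.2   93.7] F [-0.8  0.2 -0. ] M [-0.09  0.07 -0.04] w0.513 dp [-0.2 -0.2  2.7] turn [ 0.001 -0.     0.   ]
```

Closing is slow, about 0.07 per row; 22 mm corresponds to about 0.24.

>>> carry_out([
  {"turn":[0,0,0],"dp":[0,0,0],"grip":-1},
  {"turn":[0,0,0],"dp":[0,0,0],"grip":-1},
  {"turn":[0,0,0],"dp":[0,0,0],"grip":-1},
  {"turn":[0,0,0],"dp":[0,0,0],"grip":-1},
  {"turn":[0,0,0],"dp":[0,0,0],"grip":-1},
])

```text
clock: 4.77
tcp_pos: [520.1, -284.2, 93.6]
eef_rot: [1.0, 0.0, -0.0, 0.0]
force: [0.6, 0.2, -0.0]
grip_width: 0.231
```

>>> carry_out([
  {"turn":[0,0,0],"dp":[0,0,0],"grip":-1},
  {"turn":[0,0,0],"dp":[0,0,0],"grip":-1},
])

```text
clock: 4.93
tcp_pos: [520.1, -284.2, 93.6]
eef_rot: [1.0, 0.0, 0.0, 0.0]
force: [0.3, 0.0, -0.3]
grip_width: 0.228
```

```bash
python3 -c "
from h import *
delta([520,-284,91])"
```

```text
t4.93 tcp [ 520.1 -284.2   93.6] F [ 0.3  0.  -0.3] M [-0.05  0.11 -0.02] w0.228 dp [-0.1 -0.2  2.6] turn [ 0. -0.  0.]
```

Gripped at 21 mm. At home TCP z is 93.6, so the tip lies 88.6 mm below the TCP. Lifting straight.

>>> carry_out([
  {"turn":[0,0,0],"dp":[0,0,-4],"grip":-1},
  {"turn":[0,0,0],"dp":[0,0,-8],"grip":-1},
  {"turn":[0,0,0],"dp":[0,0,-12],"grip":-1},
  {"turn":[0,0,0],"dp":[0,0,-15],"grip":-1},
  {"turn":[0,0,0],"dp":[0,0,-15],"grip":-1},
])

```text
clock: 5.35
tcp_pos: [518.2, -283.0, 148.4]
eef_rot: [1.0, 0.0, -0.002, -0.001]
force: [0.6, -0.2, -2.2]
grip_width: 0.229
```

>>> carry_out([
  {"turn":[0,0,0],"dp":[0,0,-20],"grip":-1},
  {"turn":[0,0,0],"dp":[0,0,-25],"grip":-1},
  {"turn":[0,0,0],"dp":[0,0,-25],"grip":-1},
  {"turn":[0,0,0],"dp":[0,0,-20],"grip":-1},
  {"turn":[0,0,0],"dp":[0,0,-10],"grip":-1},
])

```text
clock: 5.77
tcp_pos: [518.7, -283.1, 259.5]
eef_rot: [1.0, 0.0, -0.001, -0.0]
force: [0.4, -0.4, -0.8]
grip_width: 0.229
```

```bash
python3 -c "
from h import *
delta([557,201,240])"
```

```text
t5.77 tcp [ 518.7 -283.1  259.5] F [ 0.4 -0.4 -0.8] M [-0.05  0.01 -0.01] w0.229 dp [  38.5 -484.1   19.8] turn [-0.001  0.002  0.   ]
```

>>> carry_out([
  {"turn":[0,0,0],"dp":[1,-15,0],"grip":-1},
  {"turn":[0,0,0],"dp":[2,-28,0],"grip":-1},
  {"turn":[0,0,0],"dp":[3,-35,0],"grip":-1},
  {"turn":[0,0,0],"dp":[3,-35,0],"grip":-1},
  {"turn":[0,0,0],"dp":[3,-35,0],"grip":-1},
])

```text
clock: 6.18
tcp_pos: [530.9, -134.4, 262.8]
eef_rot: [1.0, -0.004, 0.002, 0.002]
force: [0.4, -0.3, -0.9]
grip_width: 0.228
```

>>> carry_out([
  {"turn":[0,0,0],"dp":[3,-35,0],"grip":-1},
  {"turn":[0,0,0],"dp":[3,-35,0],"grip":-1},
  {"turn":[0,0,0],"dp":[3,-35,0],"grip":-1},
  {"turn":[0,0,0],"dp":[3,-35,0],"grip":-1},
  {"turn":[0,0,0],"dp":[3,-35,0],"grip":-1},
])

```text
clock: 6.6
tcp_pos: [542.2, 52.6, 259.3]
eef_rot: [1.0, -0.005, -0.001, 0.001]
force: [1.5, -0.5, -1.4]
grip_width: 0.228
```

>>> carry_out([
  {"turn":[0,0,0],"dp":[3,-35,0],"grip":-1},
  {"turn":[0,0,0],"dp":[3,-35,0],"grip":-1},
  {"turn":[0,0,0],"dp":[3,-30,0],"grip":-1},
  {"turn":[0,0,0],"dp":[0,-15,0],"grip":-1},
  {"turn":[0,0,0],"dp":[0,0,0],"grip":-1},
])

```text
clock: 7.02
tcp_pos: [546.1, 182.8, 255.4]
eef_rot: [1.0, -0.002, -0.004, 0.0]
force: [-0.4, 0.1, -1.9]
grip_width: 0.229
```

```bash
python3 -c "
from h import *
delta([557.5,202,215])"
```

```text
t7.02 tcp [546.1 182.8 255.4] F [-0.4  0.1 -1.9] M [-0.06  0.05  0.  ] w0.229 dp [ 11.6 -19.2  40.3] turn [ 0.     0.007 -0.004]
```

>>> carry_out([
  {"turn":[0,0.007,-0.004],"dp":[8,-10,10],"grip":-1},
  {"turn":[0,0,0],"dp":[2,-4,12],"grip":-1},
  {"turn":[0,0,0],"dp":[0,0,8],"grip":-1},
  {"turn":[0,0,0],"dp":[0,0,3],"grip":-1},
  {"turn":[0,0,0],"dp":[0,0,0],"grip":-1},
])

```text
clock: 7.43
tcp_pos: [554.2, 196.9, 216.1]
eef_rot: [1.0, 0.001, -0.002, 0.001]
force: [-0.3, 0.4, -1.2]
grip_width: 0.229
```

```bash
python3 -c "
from h import *
delta([557.5,202,215])
f=ctrl.grab_frame('top')['pixels'];g=ctrl.grab_frame('scene')['pixels']
cv2.imwrite('pics/c.png',np.hstack([cv2.resize(f[170:230,165:240],(400,320)),cv2.resize(g[120:200,260:360],(400,320))]))"
```

```text
t7.43 tcp [554.2 196.9 216.1] F [-0.3  0.4 -1.2] M [-0.09  0.05 -0.01] w0.229 dp [ 3.3 -5.1  1.1] turn [0.002 0.004 0.001]
```

View pics/c.png

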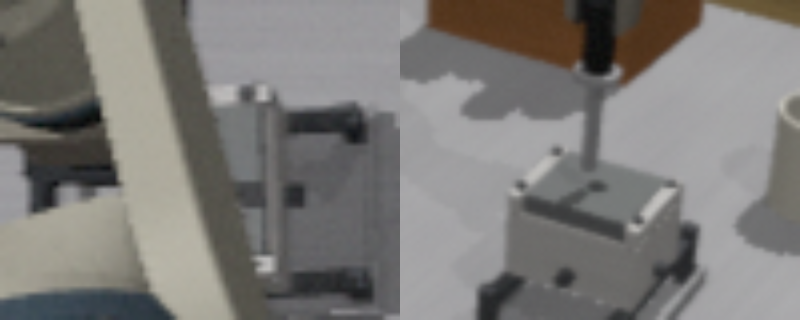

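The scene crop shows the rod tip just above the plate, at about (307.2,162), with the hole at (308.7,166.2) slightly ahead and to the right. I'll measure the bias.

```bash
python3 -c "
from h import *
f=ctrl.grab_frame('scene'); g=cv2.cvtColor(f['pixels'],6)
np.set_printoptions(linewidth=200)
print(g[148:172,298:318])
print(plane(f,(307.1,162),127.5))
"
```

```text
[[110 110 111 117 122 150 158 155 119  93  89  91 121 156 162 164 164 165 165 166]
 [119 118 123 150 159 164 165 162 126  95  89  90 125 156 162 164 165 166 165 164]
 [159 159 160 164 166 167 165 162 122  92  87  93 134 159 166 165 166 165 164 163]
 [166 168 167 168 166 166 166 159 118  90  87  94 138 160 166 165 165 164 165 162]
 [167 166 167 166 166 167 164 149 111  89  86  92 141 162 166 165 163 163 163 163]
 [169 167 166 166 166 165 164 149 112  91  86  95 150 163 166 164 164 163 162 162]
 [168 166 167 167 166 165 163 149 113  90  85  96 151 164 164 164 164 162 162 164]
 [165 164 166 167 166 166 163 148 110  89  87  98 151 164 165 163 163 164 164 164]
 [143 142 154 169 166 164 163 140 104  88  87 107 153 164 163 163 165 165 165 165]
 [109  92 124 171 157 158 161 137 102  88  87 109 153 164 164 164 165 165 164 165]
 [113  96 129 140 130 131 136 119  97  87  88 111 153 163 165 165 166 165 165 163]
 [171 158 135 123 121 122 121 106  91  88  89 119 152 161 164 165 165 165 164 164]
 [170 141 120 118 120 122 120 102  90  86  88 107 127 139 152 154 161 162 162 164]
 [145 120 114 114 115
[... 233 characters left out ...]
 121 120 118 115 113 113 115 118 119 117 117 120 120 121 122 121 122 121 121]
 [121 121 119 120 116 114 113 112 113  98  86  85  95 116 122 120 122 123 121 122]
 [122 120 120 120 120 119 119 114 101  76  65  65  69  92 115 119 123 121 121 121]
 [121 121 120 120 118 117 115  99  97  84  73  72  79  97 116 121 122 122 122 122]
 [122 120 121 117  98  88  86  82  89 109 114 115 115 118 120 121 121 122 121 120]
 [118 120 117  97  83  78  77  83 110 119 119 121 120 121 119 121 121 121 123 120]
 [102 115  95  82  77  78  84 108 118 121 121 121 122 120 121 122 121 122 121 121]
 [ 72  76  71  71  74  80 104 117 120 120 121 122 121 121 122 121 122 121 122 122]]
[554.82165688 198.5289412  127.5       ]
```

>>> carry_out([
  {"turn":[0.002,0.004,0.001],"dp":[3,-4,0],"grip":-1},
  {"turn":[0,0,0],"dp":[0,0,3],"grip":-1},
  {"turn":[0,0,0],"dp":[0,0,3],"grip":-1},
  {"turn":[0,0,0],"dp":[0,0,0],"grip":-1},
])

```text
clock: 7.92
tcp_pos: [559.7, 200.7, 213.3]
eef_rot: [1.0, -0.001, 0.003, -0.001]
force: [-0.7, -0.1, -1.9]
grip_width: 0.227
```

```bash
python3 -c "
from h import *
delta([557.6,201,203])"
```

```text
t7.92 tcp [559.7 200.7 213.3] F [-0.7 -0.1 -1.9] M [-0.1   0.12 -0.  ] w0.227 dp [-2.2 -0.2 10.2] turn [-0.002 -0.006 -0.002]
```

>>> carry_out([
  {"turn":[-0.002,-0.006,-0.002],"dp":[-1.5,0,3],"grip":-1},
  {"turn":[0,0,0],"dp":[0,0,3],"grip":-1},
  {"turn":[0,0,0],"dp":[0,0,2],"grip":-1},
  {"turn":[0,0,0],"dp":[0,0,0],"grip":-1},
])

```text
clock: 8.25
tcp_pos: [558.1, 200.7, 204.6]
eef_rot: [1.0, 0.0, -0.0, 0.0]
force: [0.3, 1.0, -1.1]
grip_width: 0.226
```

```bash
python3 -c "
from h import *
delta([557.6,201,203])"
```

```text
t8.25 tcp [558.1 200.7 204.6] F [ 0.3  1.  -1.1] M [-0.05  0.07 -0.01] w0.226 dp [-0.5 -0.3  1.6] turn [0. 0. 0.]
```

Good accuracy: the tip is about 4 mm above the plate. Lowering 1.2 mm per row.

>>> carry_out([
  {"turn":[0,0,0],"dp":[-0.3,0,1.2],"grip":-1},
  {"turn":[0,0,0],"dp":[0,0,1.2],"grip":-1},
  {"turn":[0,0,0],"dp":[0,0,1.2],"grip":-1},
  {"turn":[0,0,0],"dp":[0,0,1.2],"grip":-1},
  {"turn":[0,0,0],"dp":[0,0,1],"grip":-1},
])

```text
clock: 8.67
tcp_pos: [557.7, 200.8, 198.3]
eef_rot: [1.0, 0.0, -0.0, 0.0]
force: [-1.3, 0.9, -1.7]
grip_width: 0.233
```

```bash
python3 -c "
from h import *
delta([557.6,201,200.6])"
```

```text
t8.67 tcp [557.7 200.8 198.3] F [-1.3  0.9 -1.7] M [-0.06  0.11  0.04] w0.233 dp [-0.1 -0.2 -2.3] turn [0. 0. 0.]
```

>>> carry_out([
  {"turn":[0,0,0],"dp":[0,0,1],"grip":-1},
  {"turn":[0,0,0],"dp":[0,0,1],"grip":-1},
  {"turn":[0,0,0],"dp":[0,0,1],"grip":-1},
])

```text
clock: 8.92
tcp_pos: [557.8, 200.8, 195.0]
eef_rot: [1.0, 0.0, -0.0, 0.0]
force: [-0.3, 0.1, -1.1]
grip_width: 0.229
```

```bash
python3 -c "
from h import *
delta([557.6,201,200.6])"
```

```text
t8.92 tcp [557.8 200.8 195. ] F [-0.3  0.1 -1.1] M [-0.05  0.05  0.03] w0.229 dp [-0.2 -0.2 -5.6] turn [0. 0. 0.]
```

In the hole at first try, 5.6 mm deep with no force. Going on.

>>> carry_out([
  {"turn":[0,0,0],"dp":[0,0,1.5],"grip":-1},
  {"turn":[0,0,0],"dp":[0,0,1.5],"grip":-1},
  {"turn":[0,0,0],"dp":[0,0,1.5],"grip":-1},
  {"turn":[0,0,0],"dp":[0,0,1.5],"grip":-1},
  {"turn":[0,0,0],"dp":[0,0,1],"grip":-1},
])

```text
clock: 9.33
tcp_pos: [557.8, 200.8, 187.3]
eef_rot: [1.0, 0.0, -0.0, 0.0]
force: [-0.0, -0.2, -1.3]
grip_width: 0.227
```

>>> carry_out([
  {"turn":[0,0,0],"dp":[0,0,0.9],"grip":-1},
  {"turn":[0,0,0],"dp":[0,0,0.9],"grip":-1},
  {"turn":[0,0,0],"dp":[0,0,0.9],"grip":-1},
])

```text
clock: 9.58
tcp_pos: [557.8, 200.8, 184.1]
eef_rot: [1.0, 0.0, -0.0, 0.0]
force: [0.4, -0.2, -0.6]
grip_width: 0.227
```

```bash
python3 -c "
from h import *
delta([557.6,201,184.6])"
```

```text
t9.58 tcp [557.8 200.8 184.1] F [ 0.4 -0.2 -0.6] M [-0.11  0.1  -0.  ] w0.227 dp [-0.2 -0.2 -0.5] turn [0. 0. 0.]
```

Depth is about 16.5 mm, just at the plug. Now the slow push.

>>> carry_out([
  {"turn":[0,0,0],"dp":[0,0,0.8],"grip":-1},
  {"turn":[0,0,0],"dp":[0,0,0.8],"grip":-1},
  {"turn":[0,0,0],"dp":[0,0,0.8],"grip":-1},
])

```text
clock: 9.83
tcp_pos: [558.9, 201.3, 183.5]
eef_rot: [1.0, 0.0, 0.001, -0.0]
force: [-1.9, 0.7, 5.4]
grip_width: 0.232
```

>>> carry_out([
  {"turn":[0,0,0],"dp":[0,0,0.8],"grip":-1},
  {"turn":[0,0,0],"dp":[0,0,0.8],"grip":-1},
  {"turn":[0,0,0],"dp":[0,0,0.8],"grip":-1},
])

```text
clock: 10.08
tcp_pos: [559.5, 201.8, 183.4]
eef_rot: [1.0, 0.0, 0.002, -0.001]
force: [-1.9, -0.3, 5.6]
grip_width: 0.228
```

```bash
python3 -c "
from h import *
delta([557.6,201,136])"
```

```text
t10.08 tcp [559.5 201.8 183.4] F [-1.9 -0.3  5.6] M [-0.2   0.63  0.03] w0.228 dp [-2.   0.9 47.4] turn [-0.002 -0.004  0.   ]
```

>>> carry_out([
  {"turn":[-0.002,-0.004,0],"dp":[-1.4,0.8,1.2],"grip":-1},
  {"turn":[0,0,0],"dp":[-0.4,0.2,1.4],"grip":-1},
  {"turn":[0,0,0],"dp":[-0.4,0.2,1.5],"grip":-1},
])

```text
clock: 10.33
tcp_pos: [559.3, 201.4, 183.0]
eef_rot: [1.0, -0.0, 0.003, -0.001]
force: [-1.2, -1.2, 8.7]
grip_width: 0.23
```

```bash
python3 -c "
from h import *
delta([557.6,201,136])"
```

```text
t10.33 tcp [559.3 201.4 183. ] F [-1.2 -1.2  8.7] M [-0.16  0.54 -0.01] w0.230 dp [-1.9  0.5 47. ] turn [-0.002 -0.005 -0.   ]
```

>>> carry_out([
  {"turn":[-0.002,-0.006,0],"dp":[-1,0.3,1.8],"grip":-1},
  {"turn":[0,-0.002,0],"dp":[-0.8,0.2,1.9],"grip":-1},
  {"turn":[0,-0.002,0],"dp":[-0.8,0.2,2],"grip":-1},
])

```text
clock: 10.58
tcp_pos: [559.7, 202.0, 182.1]
eef_rot: [1.0, -0.0, 0.001, -0.002]
force: [-1.4, 0.1, 9.5]
grip_width: 0.229
```

```bash
python3 -c "
from h import *
delta([557.6,201,136])"
```

```text
t10.58 tcp [559.7 202.  182.1] F [-1.4  0.1  9.5] M [-0.16  0.56  0.03] w0.229 dp [-2.2  1.1 46.1] turn [-0.003 -0.002 -0.   ]
```

>>> carry_out([
  {"turn":[-0.003,-0.002,0],"dp":[-1.8,0.8,2.3],"grip":-1},
  {"turn":[0,0,0],"dp":[-1.5,0.6,2.3],"grip":-1},
  {"turn":[0,0,0],"dp":[-1.5,0.6,2.3],"grip":-1},
  {"turn":[0,0,0],"dp":[-1.2,0.5,2.3],"grip":-1},
])

```text
clock: 10.92
tcp_pos: [557.7, 200.9, 178.1]
eef_rot: [1.0, -0.0, 0.005, -0.002]
force: [0.5, 0.0, 2.6]
grip_width: 0.228
```

```bash
python3 -c "
from h import *
delta([557.6,201,136])"
```

```text
t10.92 tcp [557.7 200.9 178.1] F [0.5 0.  2.6] M [-0.14  0.13  0.02] w0.228 dp [-0.6  0.  42.1] turn [-0.003 -0.01  -0.   ]
```

>>> carry_out([
  {"turn":[-0.003,-0.01,0],"dp":[-0.2,0,1.2],"grip":-1},
  {"turn":[0,0,0],"dp":[-0.4,0.1,1.3],"grip":-1},
  {"turn":[0,0,0],"dp":[-0.4,0.1,1.4],"grip":-1},
  {"turn":[0,0,0],"dp":[-0.5,0.2,1.5],"grip":-1},
  {"turn":[0,0,0],"dp":[-0.5,0.2,1.5],"grip":-1},
])

```text
clock: 11.33
tcp_pos: [557.2, 200.7, 172.1]
eef_rot: [1.0, -0.0, 0.001, -0.001]
force: [0.1, -0.8, 2.8]
grip_width: 0.23
```

```bash
python3 -c "
from h import *
delta([557.6,201,136])"
```

```text
t11.33 tcp [557.2 200.7 172.1] F [ 0.1 -0.8  2.8] M [-0.09 -0.13 -0.02] w0.230 dp [ 0.3 -0.3 36.1] turn [-0.001 -0.003 -0.   ]
```

>>> carry_out([
  {"turn":[0,-0.003,0],"dp":[0.1,-0.1,1.2],"grip":-1},
  {"turn":[0,0,0],"dp":[0,0,1.3],"grip":-1},
  {"turn":[0,0,0],"dp":[-0.2,0,1.3],"grip":-1},
  {"turn":[0,0,0],"dp":[-0.2,0,1.4],"grip":-1},
  {"turn":[0,0,0],"dp":[-0.2,0,1.4],"grip":-1},
])

```text
clock: 11.75
tcp_pos: [557.1, 200.9, 164.7]
eef_rot: [1.0, -0.0, -0.0, -0.001]
force: [0.7, -0.8, 1.6]
grip_width: 0.229
```

```bash
python3 -c "
from h import *
delta([557.6,201,136])"
```

```text
t11.75 tcp [557.1 200.9 164.7] F [ 0.7 -0.8  1.6] M [-0.13 -0.14 -0.03] w0.229 dp [ 0.5 -0.1 28.7] turn [-0.001  0.    -0.   ]
```

Depth 35.9 mm. The force is about 3 N net and the motion steady.

>>> carry_out([
  {"turn":[0,0,0],"dp":[0.3,0,1],"grip":-1},
  {"turn":[0,0,0],"dp":[0,0,1],"grip":-1},
  {"turn":[0,0,0],"dp":[0,0,1],"grip":-1},
  {"turn":[0,0,0],"dp":[0,0,1.1],"grip":-1},
  {"turn":[0,0,0],"dp":[0,0,1.1],"grip":-1},
])

```text
clock: 12.17
tcp_pos: [557.2, 200.8, 158.8]
eef_rot: [1.0, -0.0, -0.0, -0.001]
force: [0.2, 0.1, 3.0]
grip_width: 0.229
```

```bash
python3 -c "
from h import *
delta([557.6,201,136])"
```

```text
t12.17 tcp [557.2 200.8 158.8] F [0.2 0.1 3. ] M [-0.05 -0.08  0.01] w0.229 dp [ 0.4 -0.2 22.8] turn [-0.001  0.    -0.   ]
```

>>> carry_out([
  {"turn":[0,0,0],"dp":[0.2,0,1],"grip":-1},
  {"turn":[0,0,0],"dp":[0,0,1],"grip":-1},
  {"turn":[0,0,0],"dp":[0,0,1],"grip":-1},
  {"turn":[0,0,0],"dp":[0,0,1.1],"grip":-1},
  {"turn":[0,0,0],"dp":[0,0,1.1],"grip":-1},
])

```text
clock: 12.58
tcp_pos: [557.3, 200.8, 152.9]
eef_rot: [1.0, -0.0, -0.0, -0.001]
force: [-0.3, -0.2, 2.9]
grip_width: 0.228
```

```bash
python3 -c "
from h import *
delta([557.6,201,136])"
```

```text
t12.58 tcp [557.3 200.8 152.9] F [-0.3 -0.2  2.9] M [-0.1  -0.    0.03] w0.228 dp [ 0.3 -0.2 16.9] turn [-0.001  0.001 -0.   ]
```

>>> carry_out([
  {"turn":[0,0,0],"dp":[0.2,0,1],"grip":-1},
  {"turn":[0,0,0],"dp":[0,0,1],"grip":-1},
  {"turn":[0,0,0],"dp":[0,0,1],"grip":-1},
  {"turn":[0,0,0],"dp":[0,0,1],"grip":-1},
  {"turn":[0,0,0],"dp":[0,0,1],"grip":-1},
])

```text
clock: 13.0
tcp_pos: [556.2, 200.6, 146.0]
eef_rot: [1.0, -0.0, -0.002, -0.0]
force: [1.2, -0.0, -1.8]
grip_width: 0.228
```

```bash
python3 -c "
from h import *
delta([557.6,201,136])"
```

```text
t13.00 tcp [556.2 200.6 146. ] F [ 1.2 -0.  -1.8] M [ 0.05 -0.24  0.01] w0.228 dp [ 1.4 -0.4 10. ] turn [-0.     0.004 -0.   ]
```

The force dropped to the rod's weight at 54.6 mm. Looking to see whether the plug fell.

```bash
python3 -c "
from h import *
g=ctrl.grab_frame('scene')['pixels']
cv2.imwrite('pics/d.png',cv2.resize(g[125:220,260:360],(760,600*95*8//(100*6)//1 if 0 else 600),interpolation=2))"
```

View pics/d.png

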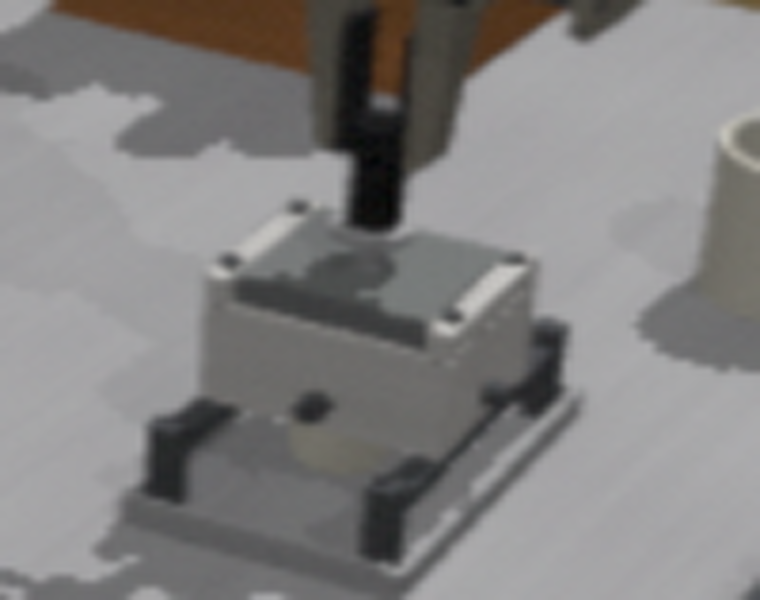

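A cream plug shows under the head at about (305,197), and the rod's grip now sits close above the plate. Checking numerically.

```bash
python3 -c "
from h import *
f=ctrl.grab_frame('scene')
c=np.array([556.5,203.5]);u=np.array([.52,-.85])*20
P=np.array([[*(c+u),4],[*(c+u),40],[*(c+u*.8),4],[*(c+u),30],[556.2,203.6,133],[556.2,203.6,183],[556.2,203.6,146]],float)
q=(np.linalg.inv(f['pose'])@np.c_[P,np.ones(len(P))].T)[:3]; q=f['mtx']@q; q=(q[:2]/q[2]).T
print(np.round(q,1).tolist(),np.round((q-[260,125])*[7.6,6.316]).tolist())
p=f['pixels'].astype(int); m=(p[...,2]-p[...,0])>14
for l,s,cc in blobs(m,(290,180,40,30),5): print(s,cc)
print(f['pixels'][186:204,306])
"
```

```text
[[306.2, 201.5], [307.0, 191.3], [306.2, 200.7], [306.8, 194.2], [308.5, 159.6], [309.7, 143.6], [308.8, 155.5]] [[351.0, 483.0], [357.0, 419.0], [351.0, 478.0], [355.0, 437.0], [369.0, 219.0], [377.0, 117.0], [371.0, 193.0]]
[[106 107 109]
 [105 106 107]
 [103 105 106]
 [104 106 107]
 [106 107 107]
 [106 107 108]
 [105 107 107]
 [106 109 110]
 [100 106 108]
 [ 96 105 106]
 [ 96 104 106]
 [ 96 103 106]
 [ 95 102 104]
 [ 95 101 103]
 [ 98  99 100]
 [ 98  97  98]
 [101  98 100]
 [101  99 100]]
```

The plug's foot is at row 200–201, which is where the tray floor projects, and the rod has not slipped in the grip. Drawing out.

>>> carry_out([
  {"turn":[0,0.003,0],"dp":[0.8,0,-2],"grip":-1},
  {"turn":[0,0,0],"dp":[0,0,-4],"grip":-1},
  {"turn":[0,0,0],"dp":[0,0,-6],"grip":-1},
  {"turn":[0,0,0],"dp":[0,0,-8],"grip":-1},
  {"turn":[0,0,0],"dp":[0,0,-8],"grip":-1},
])

```text
clock: 13.52
tcp_pos: [556.1, 200.3, 174.3]
eef_rot: [1.0, -0.0, -0.002, 0.0]
force: [2.2, 0.0, -1.9]
grip_width: 0.23
```

```bash
python3 -c "
from h import *
delta([557.2,200.8,240])"
```

```text
t13.52 tcp [556.1 200.3 174.3] F [ 2.2  0.  -1.9] M [ 0.08 -0.18  0.01] w0.230 dp [  0.9  -0.4 -65.7] turn [ 0.     0.003 -0.   ]
```

>>> carry_out([
  {"turn":[0,0.003,0],"dp":[1.5,-0.4,-8],"grip":-1},
  {"turn":[0,0,0],"dp":[0.5,0,-10],"grip":-1},
  {"turn":[0,0,0],"dp":[0.3,0,-12],"grip":-1},
  {"turn":[0,0,0],"dp":[0,0,-15],"grip":-1},
  {"turn":[0,0,0],"dp":[0,0,-15],"grip":-1},
])

```text
clock: 13.93
tcp_pos: [557.3, 200.0, 240.1]
eef_rot: [1.0, -0.0, -0.001, 0.001]
force: [-0.2, -0.5, -2.2]
grip_width: 0.231
```

>>> carry_out([
  {"turn":[0,0,0],"dp":[0,0,-10],"grip":-1},
  {"turn":[0,0,0],"dp":[0,0,0],"grip":-1},
])

```text
clock: 14.1
tcp_pos: [558.7, 200.5, 255.5]
eef_rot: [1.0, -0.0, 0.002, 0.0]
force: [0.8, 0.2, -0.9]
grip_width: 0.226
```

```bash
python3 -c "
from h import *
delta([520.1,-284.2,240])"
```

```text
t14.10 tcp [558.7 200.5 255.5] F [ 0.8  0.2 -0.9] M [-0.07  0.05  0.02] w0.226 dp [-38.7 484.7  15.4] turn [ 0.    -0.003 -0.   ]
```

>>> carry_out([
  {"turn":[0,0,0],"dp":[-1,15,0],"grip":-1},
  {"turn":[0,0,0],"dp":[-2,28,0],"grip":-1},
  {"turn":[0,0,0],"dp":[-3,35,0],"grip":-1},
  {"turn":[0,0,0],"dp":[-3,35,0],"grip":-1},
  {"turn":[0,0,0],"dp":[-3,35,0],"grip":-1},
])

```text
clock: 14.52
tcp_pos: [545.5, 51.0, 254.3]
eef_rot: [1.0, 0.004, 0.001, -0.001]
force: [0.6, -0.3, -1.0]
grip_width: 0.233
```

>>> carry_out([
  {"turn":[0,0,0],"dp":[-3,35,0],"grip":-1},
  {"turn":[0,0,0],"dp":[-3,35,0],"grip":-1},
  {"turn":[0,0,0],"dp":[-3,35,0],"grip":-1},
  {"turn":[0,0,0],"dp":[-3,35,0],"grip":-1},
  {"turn":[0,0,0],"dp":[-3,35,0],"grip":-1},
])

```text
clock: 14.93
tcp_pos: [525.3, -135.4, 250.9]
eef_rot: [1.0, 0.005, -0.001, -0.0]
force: [0.4, -0.2, -0.5]
grip_width: 0.23
```

>>> carry_out([
  {"turn":[0,0,0],"dp":[-3,35,0],"grip":-1},
  {"turn":[0,0,0],"dp":[-3,35,0],"grip":-1},
  {"turn":[0,0,0],"dp":[-3,30,0],"grip":-1},
  {"turn":[0,0,0],"dp":[0,15,0],"grip":-1},
  {"turn":[0,0,0],"dp":[0,0,0],"grip":-1},
])

```text
clock: 15.35
tcp_pos: [509.1, -265.0, 247.3]
eef_rot: [1.0, 0.002, -0.005, 0.0]
force: [-1.3, 0.1, -2.6]
grip_width: 0.228
```

```bash
python3 -c "
from h import *
delta([520.1,-284.2,180])"
```

```text
t15.35 tcp [ 509.1 -265.   247.3] F [-1.3  0.1 -2.6] M [-0.11  0.07 -0.04] w0.228 dp [11.5 19.2 67.2] turn [0.001 0.009 0.004]
```

>>> carry_out([
  {"turn":[0,0.009,0.004],"dp":[9,14,0],"grip":-1},
  {"turn":[0,0,0],"dp":[0,0,10],"grip":-1},
  {"turn":[0,0,0],"dp":[0,0,15],"grip":-1},
  {"turn":[0,0,0],"dp":[0,0,15],"grip":-1},
  {"turn":[0,0,0],"dp":[0,0,5],"grip":-1},
])

```text
clock: 15.77
tcp_pos: [517.3, -280.0, 198.7]
eef_rot: [1.0, -0.001, -0.0, -0.0]
force: [-0.0, 0.3, -2.6]
grip_width: 0.224
```

```bash
python3 -c "
from h import *
delta([520.1,-284.2,170])"
```

```text
t15.77 tcp [ 517.3 -280.   198.7] F [-0.   0.3 -2.6] M [-0.09  0.12 -0.05] w0.224 dp [ 2.9  4.2 28.7] turn [-0.     0.    -0.002]
```

>>> carry_out([
  {"turn":[0,0,0],"dp":[2,3,5],"grip":-1},
  {"turn":[0,0,0],"dp":[0.5,0.8,8],"grip":-1},
  {"turn":[0,0,0],"dp":[0,0,6],"grip":-1},
  {"turn":[0,0,0],"dp":[0,0,2],"grip":-1},
  {"turn":[0,0,0],"dp":[0,0,0],"grip":-1},
])

```text
clock: 16.18
tcp_pos: [519.6, -281.4, 174.0]
eef_rot: [1.0, 0.001, -0.001, -0.001]
force: [-0.5, -0.6, -1.6]
grip_width: 0.226
```

```bash
python3 -c "
from h import *
delta([520.1,-284.2,170])"
```

```text
t16.18 tcp [ 519.6 -281.4  174. ] F [-0.5 -0.6 -1.6] M [0.   0.05 0.06] w0.226 dp [0.5 2.8 3.9] turn [-0.002  0.003  0.001]
```

>>> carry_out([
  {"turn":[-0.002,0.003,0],"dp":[0.4,2.5,0],"grip":-1},
  {"turn":[0,0,0],"dp":[0,0,0],"grip":-1},
  {"turn":[0,0,0],"dp":[0,0,2],"grip":-1},
])

```text
clock: 16.43
tcp_pos: [520.9, -284.3, 173.1]
eef_rot: [1.0, 0.001, 0.001, 0.0]
force: [-0.9, 1.2, -1.3]
grip_width: 0.228
```

```bash
python3 -c "
from h import *
delta([520.1,-284.2,170])"
```

```text
t16.43 tcp [ 520.9 -284.3  173.1] F [-0.9  1.2 -1.3] M [-0.11  0.05  0.03] w0.228 dp [-0.8 -0.1  3.1] turn [ 0.001 -0.002  0.001]
```

Tip at about 84.5; entering the holder (mouth at 75).

>>> carry_out([
  {"turn":[0,-0.002,0],"dp":[-0.6,0,3],"grip":-1},
  {"turn":[0,0,0],"dp":[0,0,3],"grip":-1},
  {"turn":[0,0,0],"dp":[0,0,2.5],"grip":-1},
  {"turn":[0,0,0],"dp":[0,0,2.5],"grip":-1},
  {"turn":[0,0,0],"dp":[0,0,2],"grip":-1},
])

```text
clock: 16.85
tcp_pos: [520.7, -284.8, 159.9]
eef_rot: [1.0, 0.001, 0.001, 0.001]
force: [-0.2, 0.4, -1.3]
grip_width: 0.23
```

```bash
python3 -c "
from h import *
delta([520.1,-284.2,93.6])"
```

```text
t16.85 tcp [ 520.7 -284.8  159.9] F [-0.2  0.4 -1.3] M [-0.08  0.05 -0.02] w0.230 dp [-0.7 -0.7 66.3] turn [ 0.002 -0.002  0.001]
```

Tip 71.3: about 4 mm inside with no force. Continuing down.

>>> carry_out([
  {"turn":[0,-0.002,0],"dp":[-0.6,-0.5,4],"grip":-1},
  {"turn":[0,0,0],"dp":[0,0,6],"grip":-1},
  {"turn":[0,0,0],"dp":[0,0,7],"grip":-1},
  {"turn":[0,0,0],"dp":[0,0,7],"grip":-1},
  {"turn":[0,0,0],"dp":[0,0,7],"grip":-1},
])

```text
clock: 17.27
tcp_pos: [520.4, -284.5, 126.6]
eef_rot: [1.0, 0.001, 0.0, 0.001]
force: [-0.8, 0.4, -1.4]
grip_width: 0.227
```

```bash
python3 -c "
from h import *
delta([520.1,-284.2,93.6])"
```

```text
t17.27 tcp [ 520.4 -284.5  126.6] F [-0.8  0.4 -1.4] M [-0.04  0.07 -0.02] w0.227 dp [-0.4 -0.4 33. ] turn [ 0.003 -0.001  0.001]
```

>>> carry_out([
  {"turn":[0.002,0,0],"dp":[-0.3,-0.3,6],"grip":-1},
  {"turn":[0,0,0],"dp":[0,0,6],"grip":-1},
  {"turn":[0,0,0],"dp":[0,0,5],"grip":-1},
  {"turn":[0,0,0],"dp":[0,0,4],"grip":-1},
  {"turn":[0,0,0],"dp":[0,0,2],"grip":-1},
])

```text
clock: 17.68
tcp_pos: [518.9, -283.6, 98.7]
eef_rot: [1.0, 0.001, -0.001, -0.001]
force: [-1.0, 0.3, -1.0]
grip_width: 0.231
```

>>> carry_out([
  {"turn":[0,0,0],"dp":[0,0,1.2],"grip":-1},
  {"turn":[0,0,0],"dp":[0,0,1],"grip":-1},
])

```text
clock: 17.85
tcp_pos: [518.8, -283.5, 95.9]
eef_rot: [1.0, 0.001, -0.001, -0.001]
force: [0.2, -0.9, -1.6]
grip_width: 0.228
```

```bash
python3 -c "
from h import *
delta([520.1,-284.2,93.6])"
```

```text
t17.85 tcp [ 518.8 -283.5   95.9] F [ 0.2 -0.9 -1.6] M [-0.07  0.08 -0.  ] w0.228 dp [1.3 0.7 2.3] turn [-0.002  0.003  0.001]
```

>>> carry_out([
  {"turn":[-0.001,0.002,0],"dp":[1,0.5,0.8],"grip":-1},
  {"turn":[0,0,0],"dp":[0,0,0.8],"grip":-1},
  {"turn":[0,0,0],"dp":[0,0,0.7],"grip":-1},
  {"turn":[0,0,0],"dp":[0,0,0.6],"grip":-1},
])

```text
clock: 18.18
tcp_pos: [520.5, -284.4, 93.5]
eef_rot: [1.0, 0.001, 0.0, 0.0]
force: [-0.3, 0.0, 1.3]
grip_width: 0.228
```

```bash
python3 -c "
from h import *
delta([520.1,-284.2,93.6])"
```

```text
t18.18 tcp [ 520.5 -284.4   93.5] F [-0.3  0.   1.3] M [-0.06  0.2   0.03] w0.228 dp [-0.4 -0.2 -0.1] turn [ 0.    -0.001  0.001]
```

Seated: contact at TCP z 93.5, the same height as at the start. Opening.

>>> carry_out([
  {"turn":[0,0,0],"dp":[0,0,0],"grip":1},
  {"turn":[0,0,0],"dp":[0,0,0],"grip":1},
  {"turn":[0,0,0],"dp":[0,0,0],"grip":1},
  {"turn":[0,0,0],"dp":[0,0,0],"grip":1},
  {"turn":[0,0,0],"dp":[0,0,0],"grip":1},
])

```text
clock: 18.6
tcp_pos: [521.4, -284.9, 94.7]
eef_rot: [1.0, 0.001, 0.001, 0.001]
force: [0.2, -0.6, -0.1]
grip_width: 0.568
```

>>> carry_out([
  {"turn":[0,0,0],"dp":[0,0,0],"grip":1},
  {"turn":[0,0,0],"dp":[0,0,0],"grip":1},
  {"turn":[0,0,0],"dp":[0,0,0],"grip":1},
  {"turn":[0,0,0],"dp":[0,0,0],"grip":1},
  {"turn":[0,0,0],"dp":[0,0,0],"grip":1},
])

```text
clock: 19.02
tcp_pos: [521.6, -285.0, 94.9]
eef_rot: [1.0, 0.001, 0.002, 0.001]
force: [0.6, -0.9, -0.2]
grip_width: 0.929
```

>>> carry_out([
  {"turn":[0,0,0],"dp":[0,0,-5],"grip":1},
  {"turn":[0,0,0],"dp":[0,0,-15],"grip":1},
  {"turn":[0,0,0],"dp":[0,0,-25],"grip":1},
  {"turn":[0,0,0],"dp":[0,0,-25],"grip":1},
  {"turn":[0,0,0],"dp":[0,0,-25],"grip":1},
])

```text
clock: 19.43
tcp_pos: [517.4, -282.7, 188.0]
eef_rot: [1.0, 0.001, -0.004, -0.002]
force: [-0.1, -0.1, -0.4]
grip_width: 1.003
```

>>> carry_out([
  {"turn":[0,0,0],"dp":[0,0,-25],"grip":1},
  {"turn":[0,0,0],"dp":[-5,-15,-10],"grip":1},
  {"turn":[0,0,0],"dp":[-15,-30,0],"grip":1},
  {"turn":[0,0,0],"dp":[-20,-30,0],"grip":1},
  {"turn":[0,0,0],"dp":[-20,-30,0],"grip":1},
])

```text
clock: 19.85
tcp_pos: [462.4, -181.4, 233.5]
eef_rot: [1.0, -0.002, 0.003, 0.002]
force: [0.6, 0.3, -0.2]
grip_width: 1.002
```

>>> carry_out([
  {"turn":[0,0,0],"dp":[-20,-30,0],"grip":1},
  {"turn":[0,0,0],"dp":[-20,-30,0],"grip":1},
  {"turn":[0,0,0],"dp":[-10,-20,0],"grip":1},
  {"turn":[0,0,0],"dp":[0,-10,0],"grip":1},
  {"turn":[0,0,0],"dp":[0,0,0],"grip":1},
])

```text
clock: 20.27
tcp_pos: [405.5, -83.5, 234.8]
eef_rot: [1.0, -0.001, 0.004, 0.001]
force: [-0.3, -0.7, 0.1]
grip_width: 0.999
```

```bash
python3 -c "
from h import *
delta([520,-284,93.6])
f=ctrl.grab_frame('top')['pixels'];g=ctrl.grab_frame('scene')['pixels']
cv2.imwrite('pics/e.png',np.vstack([np.hstack([cv2.resize(f[190:235,345:405],(400,300)),cv2.resize(g[245:320,140:240],(400,300))]),np.hstack([cv2.resize(f[140:290,200:400],(400,300)),cv2.resize(g[140:215,260:360],(400,300))])]))"
```

```text
t20.27 tcp [405.5 -83.5 234.8] F [-0.3 -0.7  0.1] M [-0.07  0.06  0.09] w0.999 dp [113.8 199.9 142.6] turn [ 0.002 -0.008 -0.002]
```

View pics/e.png

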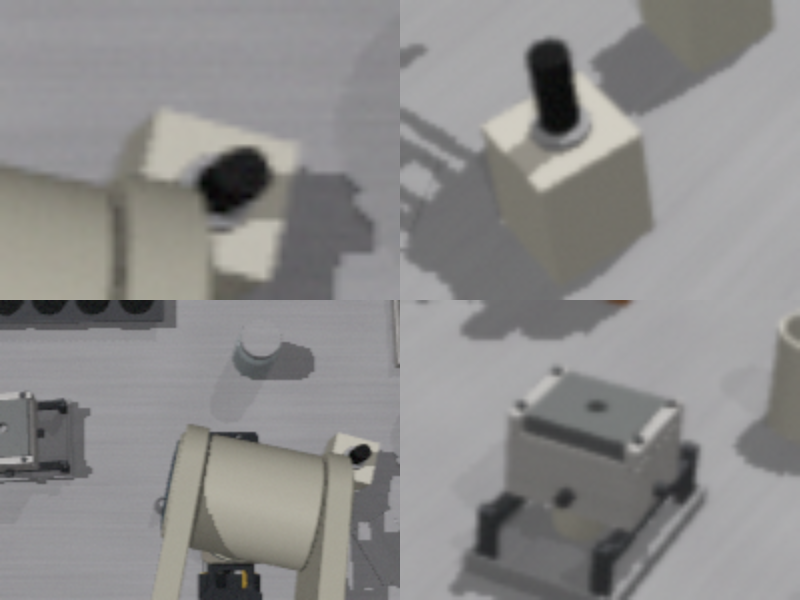

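The slim rod is upright, its collar flush on the holder exactly as at the start. The plug lies in the tray under the head, and the jar, nozzle and mug have not moved. Handing in after a short hold.

>>> carry_out([
  {"turn":[0,0,0],"dp":[0,0,0],"grip":1},
  {"turn":[0,0,0],"dp":[0,0,0],"grip":1},
  {"turn":[0,0,0],"dp":[0,0,0],"grip":1},
])

```text
clock: 20.62
tcp_pos: [407.6, -87.1, 235.2]
eef_rot: [1.0, -0.002, 0.004, 0.002]
force: [0.2, 1.0, -0.8]
grip_width: 1.0
```

```bash
python3 -c "
from workcell import ctrl
print(ctrl.read_state()['force']); print(ctrl.close_job())"
```

```text
[ 0.1861236   1.03127484 -0.75807226]
the job is handed in; nothing more can be done
None
```

The plug is out and lying in the drip tray, and the slim rod is back fully home and upright in its own holder. I handed the job in at about 20.6 s.

- **Pushing the plug out:** The rod's tip went into the guide hole at the first try. I pushed it down to about 54.6 mm, at 10 to 17 mm/s for most of the stroke. The force peaked at about 11 N in the readings, taken every few rows, and fell to just the rod's weight when the plug came free.
- **Plug check:** In the camera view the plug's foot sits where the tray floor should be. That is from the one scene camera, since the head hides the plug from above.
- **Rod check:** The collar touched down at tool height 93.5 mm, against 93.6 mm when I first gripped it. The last picture shows the rod upright with its collar flat on the holder.
- **Other things:** In the last pictures the jar, nozzle and mug had not visibly moved. The arm partly hid the two holders from above. The bowl and the stout rod's grip were not in those crops, though the arm never went near the bowl and passed well above the stout rod.
- **Disagreements:** The two cameras differed by about 4 mm in y. I corrected this by sighting the rod's tip above the plate. Early in the push the arm sagged about 2 mm sideways, with side forces of about 2 N or less, and I corrected that as it went.

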